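# Load the gusset plate into its drilling nest

## Robot

A 6-joint arm with a two-finger parallel gripper is mounted at the origin on the work surface. World frame = base frame: x ahead of the robot, y to its left, z up, the work surface at z = 0. Lengths are in m, angles in rad, forces in N, time in s.
With the tool pointing down it reaches from about 0.35 to 0.975 m from the base axis. Payload 7.1 kg.
Tool frame: the origin (TCP) lies between the finger pads; the fingertips stand 17 mm ahead of it and the grasp point (between the pads) lies 2 mm behind it; y points along the fingers, x is the direction in which the jaws open and shut, and the axes are right-handed (so a half turn about y gives the same grasp; the last joint's range is limited). The gripper opens to 88 mm and grips with 3 to 60 N. Pads are 20 mm wide; open, the fingers measure 115 mm over their backs; the gripper's body (75 mm by 178 mm) begins 61 mm behind the grasp point.
Start: joints at [-1.313, 0.423, 1.63, -0, 1.089, -0.019], TCP at [0.171, -0.601, 0.24] pointing down, gripper open.
Joint ranges: [-3, 3], [-0.9, 2.11], [0.09, 2.58], [-1.31, 4.45], [0.11, 2.69], [-2.54, 2.54]. Speed limits (rad/s): [2.39, 2.39, 3.01, 3.14, 3.14, 3.14].

## Interface

Orientations are given as a 3x3 rotation matrix whose columns are the frame's x, y, z axes.
In Python, from workcell import * gives the robot as it stands.
- The arm moves only by the tool send_rows, never from a script. Its argument "motion" is a list of rows, each a list of 7 numbers: the closure, from 0 (fully open) to 1 (shut), then the shift along the tool's x, y, z in units of 0.4 m (1.0 is 0.4 m), then the turn, a rotation vector about the tool's x, y, z in units of pi/2 rad (1.0 is pi/2 rad). In form: [[hand, x, y, z, wx, wy, wz], ...]. A call has 1 to 8 rows; each row is the pose to reach, as a shift and turn from the pose measured when the call began, along the tool's axes at that moment; what a row does not reach only later rows make up. A row lasts 1/8 s, in which the tool goes at most 62.5 mm and 10.7 degrees, less where a joint would pass 70% of its speed; a pose out of reach is approached as far as the arm can. A call with a number of a shift or a turn outside -1 to 1 is refused whole. A call with a gripper value outside its range is refused whole. The fingers move at their own pace and stop on an object; the grip force is fixed at half the most. Time passes only in rows, so rows that repeat a pose let the fingers close. It gives the time, the measured TCP pose, the force and the opening at its end, in the units of the state.
- read_state(): the state, without advancing time (a new reading comes with each control period).
- snapshot(name): name is "scene" or "top" or "wrist"; returns (picture, depth): 420x560x3 uint8, red, green, blue; 420x560 float32, m along the optical axis (not along the pixel's ray), 0 where there is no reading.
- camera_model(name): a dict with "mtx" (3x3 intrinsics, pixels), "cam_to_world" (4x4, takes a point from camera to world coordinates). Camera axes: x right, y up, looking along -z (the intrinsics and any distortion apply to the point x, -y, -z); pixel columns grow to the right and rows downward; lengths in m; the calibration is good to about 2 mm. A picture is of the moment at which its call begins: read the wrist's pose just before it. camera_model takes no time and is no camera call; for the wrist camera it gives the pose at the moment of the call.
- finish_job(): hands the job in, once; it reports no verdict.
The state is a dict: "clock": time; "q": joint angles; "dq": joint speeds; "effort": joint torques, N m; "eef_pos": TCP position; "orientation": TCP orientation; "ft_force": force on the tool from outside, world axes, zero at the start; "wrist_torque": the same for the moment, N m; "grip_width": finger opening in m.
Only numpy, scipy, OpenCV 4.12 (cv2) and the standard library are available. Lean on these libraries where they do the work, as an engineer would, in place of code of your own. Each camera call takes 0.05 s, during which the arm holds its last target.

## Task

Slide the blue gusset plate with the pointed nose, nose first, across the bench and fully home into the drilling nest whose walls match its shape, then swing that nest's red-handled strap fully shut over it. Keep the plate on the bench: push it, do not lift it. Leave the other nest's strap and the square plate alone.

Things in the scene. Friction and masses are not known exactly. Their poses are not given: they have to be found in the camera images.
- gusset: Blue pointed gusset plate, loose, about 0.5 kg, 14 mm thick, flat on the bench before the nests. Origin on its underside, z up, +x towards the nose (roughly away from the robot). Outline: rectangle from x = -40 mm (straight back edge) to +10 mm, 80 mm wide (y = -40 to +40), then tapering to a blunt nose 24 mm wide at x = +45 mm.
- pointed_nest: Matching nest, fixed; aluminium walls 14 mm high, no floor. Origin and axes: those of the gusset when fully home (+x = push direction, mouth at -x). Side walls 15 mm thick, inner faces y = +-41.5 mm from x = -30 to +12, then converging to a stop at x = +47; mouth flares to y = +-51.5 at x = -50 mm. Stands left or right of the square nest.
- pointed_strap (a joint): Strap of the pointed nest: steel bar 100 mm long, 18 wide, 20 to 30 mm above the bench, on a vertical pin at the nest's +y side. Rad: 0 = shut (bar along the nest's -y, over the plate, at its stop), growing counter-clockwise seen from above (1.57 = bar along the nest's +x); starts open at 2.4 to 2.8. Stays where it is left.
- pointed_strap_hinge (a point): Point on the pointed strap's turning axis, 30 mm above the bench, at x = -20, y = +64 mm in the nest's frame.
- pointed_strap_post (a point): Top of the upright red handle post of the pointed strap: 16 mm in diameter, standing from 30 to 75 mm above the bench on the bar, 60 mm from the turning axis.
- square_plate: Bystander: blue plate of the same thickness, 80 mm wide, 85 mm long, square ended. Origin on its underside. Leave it alone.
- square_nest: The other nest, with a flat square end (same walls, axes and origin convention as the pointed nest). Stays empty.
- square_strap_post (a point): Top of the red handle post of the square nest's strap, also standing open. Leave it alone.

How it is judged:
By the outcome, as a careful person would: the job done as asked, in the order asked, and still so for the second after the job is handed in, with the robot touching nothing.
It also fails if it takes over 64 s, if anything falls off the work surface, if the arm or the gripper's body presses on something with over 40 N, if the wrist force passes 120 N, or if a joint passes its speed limit or range.

## Working session

There is one attempt and no reset: what is moved stays moved. The work goes in short steps, Python scripts to look and compute and a tool call to move; the robot and the scene stay as the last step left them, time stands still between calls to the robot, and variables do not carry over. Pictures are saved under pics/ and viewed, and the job is handed in when it is done.

Besides the shell and the picture viewer there is one more tool, called after "Call:" by a JSON object that holds its "method" and its "body", one argument or row to a line. send_rows: Moves the arm, as the interface text tells. Its arguments: {"type":"object","properties":{"motion":{"type":"array","items":{"type":"array","items":{"type":"number"}}}},"required":["motion"]}

```bash
mkdir -p pics; ls; python3 - <<'E'
from workcell import *
import cv2,numpy as np
s=read_state();print(s)
for n in ["scene","top"]:
    p,d=snapshot(n);cv2.imwrite(f"pics/{n}0.png",p[:,:,::-1]);np.savez(f"{n}0.npz",p=p,d=d)
    print(n,camera_model(n))
E
```

```text
pics
{'clock': 0.0, 'q': array([-1.31299432e+00,  4.23831894e-01,  1.63066254e+00,  6.98279859e-06,
        1.08859874e+00, -1.89672683e-02]), 'dq': array([-8.36773768e-04, -1.39474425e-03, -3.53383169e-04,  2.90884055e-04,
        4.34698354e-05, -1.22208766e-04]), 'effort': array([ 6.63642641e-04, -5.44619036e+01, -2.73660994e+01,  6.44199201e-02,
        2.29223713e-02, -1.30061762e-04]), 'eef_pos': array([ 0.17069532, -0.6007021 ,  0.23891805]), 'orientation': array([[ 2.73245904e-01, -3.76585655e-04,  9.61944143e-01],
       [-9.61943047e-01,  1.45251492e-03,  2.73246161e-01],
       [-1.50013880e-03, -9.99998874e-01,  3.46397999e-05]]), 'ft_force': array([-0.59782042,  0.1479751 ,  0.29037541]), 'wrist_torque': array([ 0.0227058 ,  0.03149513, -0.04938081]), 'grip_width': 0.08795246224762023}
scene {'mtx': array([[435.60670468,   0.        , 279.72078772],
       [  0.        , 435.60670468, 212.73297516],
       [  0.        ,   0.        ,   1.        ]]), 'cam_to_world': array([[ 0.17140168, -0.793319  ,  0.58418014,  1.02533139],
       [ 0.985193  ,  0.14044178, -0.09834055, -0.16174094],
       [-0.00402787,  0.59238592,  0.80564428,  0.72096872],
       [ 0.        ,  0.        ,  0.        ,  1.        ]])}
top {'mtx': array([[384.96490571,   0.        , 280.29360872],
       [  0.        , 384.96490571, 212.88749973],
       [  0.        ,   0.        ,   1.        ]]), 'cam_to_world': array([[-0.00635738,  0.99721136, -0.07435786,  0.4879507 ],
       [-0.9999512 , -0.0069019 , -0.00706828, -0.0828929 ],
       [-0.00756178,  0.0743093 ,  0.99720657,  0.92164487],
       [ 0.        ,  0.        ,  0.        ,  1.        ]])}
```

View pics/top0.png

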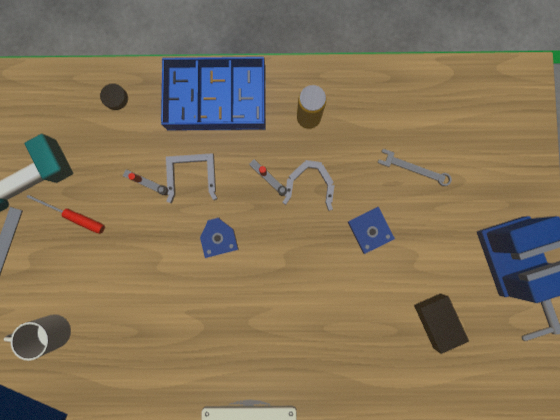

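View pics/scene0.png

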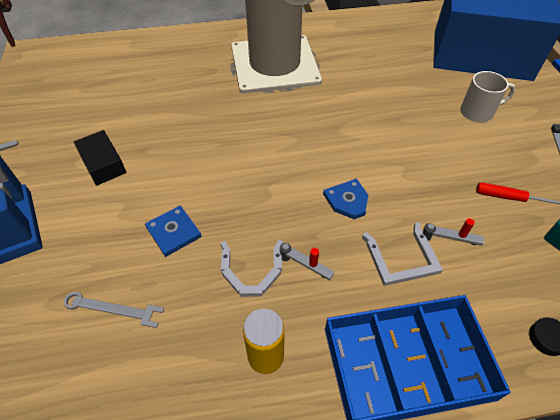

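The top view (up = +x, left = +y) shows the gusset at (218,238) and the square plate at (371,230). The pointed nest is at about (310,185), with its strap pin at (282,190) and post at (263,170). The square nest is at (190,175). The bottle stands beyond the pointed nest, at (312,100).

```bash
cat > h.py <<'E'
from workcell import *
import cv2,numpy as np
def ray(cam,uv,z):
    K=cam["mtx"];T=cam["cam_to_world"]
    uv=np.atleast_2d(np.asarray(uv,float))
    d=np.c_[(uv[:,0]-K[0,2])/K[0,0],-(uv[:,1]-K[1,2])/K[1,1],-np.ones(len(uv))]@T[:3,:3].T
    o=T[:3,3]; t=(z-o[2])/d[:,2]
    return (o+d*t[:,None])[:,:2]
def proj(cam,P):
    K=cam["mtx"];T=cam["cam_to_world"]
    c=(np.atleast_2d(P)-T[:3,3])@T[:3,:3]
    return np.c_[K[0,0]*c[:,0]/-c[:,2]+K[0,2],K[1,1]*-c[:,1]/-c[:,2]+K[1,2]]
def masks(p):
    h=cv2.cvtColor(p,cv2.COLOR_RGB2HSV)
    H,S,V=cv2.split(h)
    blue=((H>105)&(H<130)&(S>110)&(V>60)).astype(np.uint8)*255
    gray=((S<45)&(V>120)).astype(np.uint8)*255
    red=(((H<6)|(H>174))&(S>170)&(V>110)).astype(np.uint8)*255
    return blue,gray,red
E
python3 - <<'E'
from h import *
for n in ["top","scene"]:
    z=np.load(n+"0.npz");p=z["p"];cam=camera_model(n)
    for nm,m,zz in zip("blue gray red".split(),masks(p),[.014,.014,.06]):
        for c in cv2.findContours(m,cv2.RETR_EXTERNAL,cv2.CHAIN_APPROX_NONE)[0]:
            a=cv2.contourArea(c)
            if a<40: continue
            ap=cv2.approxPolyDP(c,2.0 if nm!="gray" else 1.5,True)[:,0]
            if len(ap)>20: continue
            print(n,nm,a,ap.tolist(),(ray(cam,ap,zz)*1000).round().tolist())
    if n=="top": cv2.imwrite("pics/top_crop.png",cv2.resize(p[140:270,110:410,::-1],None,fx=2.6,fy=2.6,interpolation=cv2.INTER_CUBIC))
    else: cv2.imwrite("pics/scene_crop.png",cv2.resize(p[160:310,130:500,::-1],None,fx=2.1,fy=2.1,interpolation=cv2.INTER_CUBIC))
E
```

```text
top blue 634.5 [[559, 272], [527, 282], [534, 301], [559, 295]] [[413.0, -724.0], [391.0, -648.0], [347.0, -662.0], [361.0, -720.0]]
top blue 926.0 [[218, 219], [208, 221], [201, 235], [205, 256], [236, 249], [232, 229]] [[542.0, 71.0], [538.0, 95.0], [505.0, 111.0], [455.0, 101.0], [471.0, 28.0], [518.0, 38.0]]
top blue 1190.5 [[559, 218], [533, 219], [525, 225], [523, 223], [519, 228], [516, 225], [515, 229], [510, 227], [513, 228], [510, 234], [516, 252], [559, 240]] [[539.0, -731.0], [537.0, -670.0], [523.0, -651.0], [528.0, -646.0], [516.0, -636.0], [523.0, -630.0], [514.0, -627.0], [519.0, -615.0], [516.0, -622.0], [502.0, -615.0], [460.0, -626.0], [488.0, -728.0]]
top blue 1038.5 [[529, 217], [482, 231], [505, 296], [508, 295], [503, 276], [539, 264], [543, 265], [546, 261], [542, 253], [519, 260], [512, 259], [510, 253], [493, 252], [486, 233], [530, 219]] [[542.0, -661.0], [510.0, -550.0], [359.0, -596.0], [361.0, -603.0], [405.0, -593.0], [432.0, -678.0], [430.0, -687.0], [439.0, -695.0], [458.0, -687.0], [442.0, -632.0], [444.0, -616.0], [458.0, -612.0], [461.0, -573.0], [
[... 8503 characters left out ...]
, 104.0], [-87.0, 91.0], [20.0, 69.0], [60.0, 42.0], [75.0, 4.0], [69.0, -32.0], [37.0, -65.0], [-5.0, -73.0], [-95.0, -64.0], [-97.0, -106.0], [110.0, -108.0], [107.0, 85.0], [114.0, 100.0], [59.0, 107.0]]
scene gray 55.5 [[0, 28], [0, 41], [2, 42], [0, 46], [1, 44], [5, 45], [6, 42]] [[-295.0, -770.0], [-225.0, -756.0], [-218.0, -750.0], [-199.0, -751.0], [-209.0, -750.0], [-201.0, -738.0], [-216.0, -738.0]]
scene red 41.5 [[312, 248], [311, 253], [316, 255], [318, 250]] [[633.0, -38.0], [642.0, -42.0], [648.0, -34.0], [639.0, -28.0]]
scene red 446.0 [[479, 183], [478, 190], [524, 200], [528, 197], [527, 191]] [[543.0, 320.0], [559.0, 310.0], [598.0, 386.0], [592.0, 397.0], [578.0, 403.0]]
```

View pics/top_crop.png

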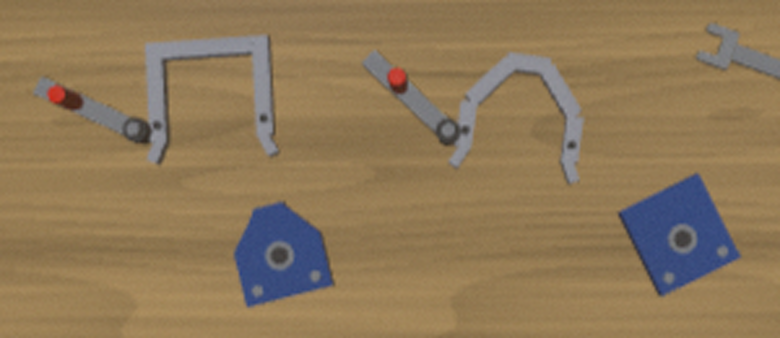

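View pics/scene_crop.png

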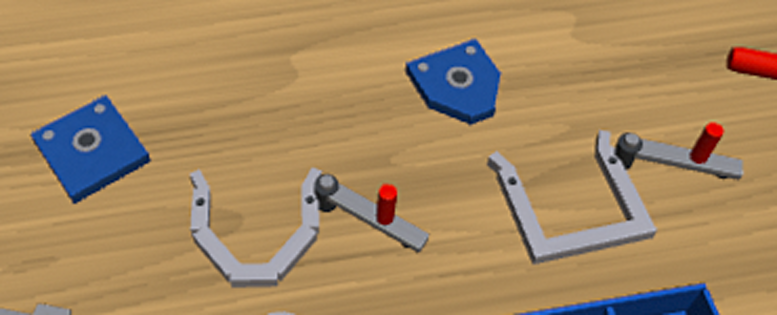

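```bash
cat >> h.py <<'E'
from scipy.spatial.transform import Rotation as R
def tgt(x,y,z,head):
    """tool z axis along heading (deg), tool y down"""
    h=np.radians(head); Z=np.array([np.cos(h),np.sin(h),0]);Y=np.array([0,0,-1.]);X=np.cross(Y,Z)
    return np.array([x,y,z]),np.c_[X,Y,Z]
def rel(x,y,z,head,s=None):
    s=s or read_state(); p,M=tgt(x,y,z,head)
    d=s["orientation"].T@(p-s["eef_pos"])/.4
    w=R.from_matrix(s["orientation"].T@M).as_rotvec()/(np.pi/2)
    return np.r_[d,w].round(4).tolist()
def st():
    s=read_state();Z=s["orientation"][:,2]
    print("t",round(s["clock"],2),"pos",(s["eef_pos"]*1000).round(1),"head",np.degrees(np.arctan2(Z[1],Z[0])).round(2),"F",s["ft_force"].round(1),"w",round(s["grip_width"]*1000,1)); return s
E
python3 - <<'E'
from h import *
st();print(rel(.52,-.145,.30,-8.2));print(rel(.5,.07,.24,13.2))
E
```

```text
t 0.1 pos [ 170.7 -600.7  239. ] head 15.86 F [-0.5  0.2 -0.1] w 87.7
[-0.8576, -0.1513, 1.1513, 0.0002, 0.2673, -0.0009]
[-1.3881, -0.0006, 1.2501, -0.0, 0.0295, -0.0009]
```

Call:
{"method": "send_rows", "body": {
  "motion": [
    [0,-0.1,-0.15,0.13,0,0.03,0],
    [0,-0.2,-0.15,0.26,0,0.06,0],
    [0,-0.3,-0.15,0.39,0,0.1,0],
    [0,-0.4,-0.15,0.52,0,0.13,0],
    [0,-0.5,-0.15,0.65,0,0.16,0],
    [0,-0.58,-0.15,0.78,0,0.2,0],
    [0,-0.67,-0.15,0.9,0,0.23,0],
    [0,-0.75,-0.15,1.0,0,0.267,0]
  ]
}}

```text
clock: 1.1
eef_pos: [0.4638, -0.2155, 0.2993]
orientation: [[-0.144, -0.0, 0.99], [-0.99, 0.001, -0.144], [-0.001, -1.0, -0.001]]
ft_force: [1.7, -1.1, -0.0]
grip_width: 0.0874
```

```bash
python3 - <<'E'
from h import *
st();print(rel(.52,-.145,.30,-8.2))
cam=camera_model("wrist");p,d=snapshot("wrist");cv2.imwrite("pics/w0.png",p[:,:,::-1]);print(cam)
E
```

```text
t 1.1 pos [ 463.8 -215.5  299.3] head -8.28 F [ 1.7 -1.1 -0. ] w 87.4
[-0.1946, -0.0015, 0.1136, 0.0003, -0.0009, -0.0008]
{'mtx': array([[302.67107346,   0.        , 280.66974576],
       [  0.        , 302.67107346, 211.55232727],
       [  0.        ,   0.        ,   1.        ]]), 'cam_to_world': array([[-1.44241158e-01,  9.53502234e-01,  2.64628000e-01,
         5.35893444e-01],
       [-9.89542512e-01, -1.38899942e-01, -3.88898866e-02,
        -2.26112728e-01],
       [-3.24779924e-04, -2.67470179e-01,  9.63566084e-01,
         4.44206829e-01],
       [ 0.00000000e+00,  0.00000000e+00,  0.00000000e+00,
         1.00000000e+00]])}
```

View pics/w0.png

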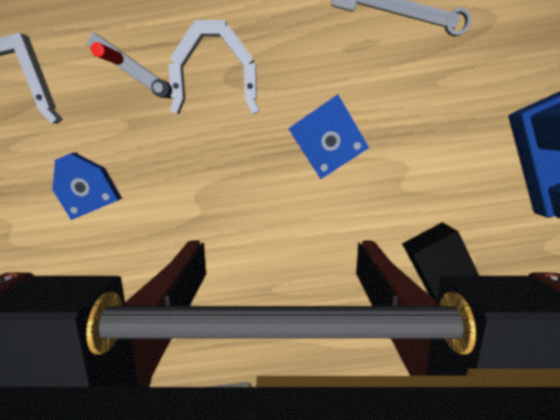

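The wrist view shows the pointed nest (215,65), its post (98,48), the gusset (80,185) and the square plate (330,140). I'll go closer for a finer measurement.

```bash
python3 - <<'E'
from h import *
print(rel(.38,-.04,.2,0))
E
```

```text
[-0.3893, 0.2498, -0.2772, -0.001, -0.0917, -0.0027]
```

Call:
{"method": "send_rows", "body": {
  "motion": [
    [0,-0.13,0.08,-0.09,0,-0.03,0],
    [0,-0.26,0.16,-0.18,0,-0.06,0],
    [0,-0.39,0.25,-0.277,0,-0.092,0],
    [0,-0.39,0.25,-0.277,0,-0.092,0],
    [0,-0.39,0.25,-0.277,0,-0.092,0]
  ]
}}

```text
clock: 1.78
eef_pos: [0.3782, -0.0385, 0.1989]
orientation: [[0.003, -0.002, 1.0], [-1.0, 0.005, 0.003], [-0.005, -1.0, -0.002]]
ft_force: [-0.1, 0.1, 1.2]
grip_width: 0.0876
```

```bash
python3 - <<'E'
from h import *
import pickle
st()
cam=camera_model("wrist");p,d=snapshot("wrist");cv2.imwrite("pics/w1.png",p[:,:,::-1]);pickle.dump((cam,p,d),open("w1.pkl","wb"))
for nm,m,zz in zip("blue gray red".split(),masks(p),[.014,.014,.06]):
        for c in cv2.findContours(m,cv2.RETR_EXTERNAL,cv2.CHAIN_APPROX_NONE)[0]:
            a=cv2.contourArea(c)
            if a<100: continue
            ap=cv2.approxPolyDP(c,2.0,True)[:,0]
            if len(ap)>24: continue
            print(nm,a,ap.tolist(),(ray(cam,ap,zz)*1000).round().tolist())
E
```

```text
t 1.77 pos [378.2 -38.5 198.9] head 0.19 F [-0.1  0.1  1.2] w 87.6
blue 5937.5 [[169, 28], [144, 34], [131, 78], [149, 127], [220, 109], [207, 61]] [[543.0, 71.0], [538.0, 96.0], [499.0, 113.0], [451.0, 101.0], [469.0, 25.0], [514.0, 36.0]]
blue 5935.5 [[559, 4], [484, 41], [504, 120], [559, 96]] [[564.0, -301.0], [533.0, -236.0], [459.0, -270.0], [483.0, -321.0]]
gray 435.5 [[165, 69], [160, 76], [162, 87], [168, 92], [177, 92], [182, 87], [180, 73], [173, 68]] [[507.0, 78.0], [500.0, 84.0], [490.0, 83.0], [485.0, 77.0], [485.0, 68.0], [490.0, 63.0], [503.0, 64.0], [508.0, 70.0]]
gray 463.0 [[542, 55], [534, 56], [526, 63], [524, 74], [528, 79], [537, 80], [547, 71], [548, 62]] [[520.0, -295.0], [520.0, -287.0], [513.0, -281.0], [503.0, -281.0], [499.0, -286.0], [498.0, -295.0], [506.0, -303.0], [514.0, -302.0]]
```

View pics/w1.png

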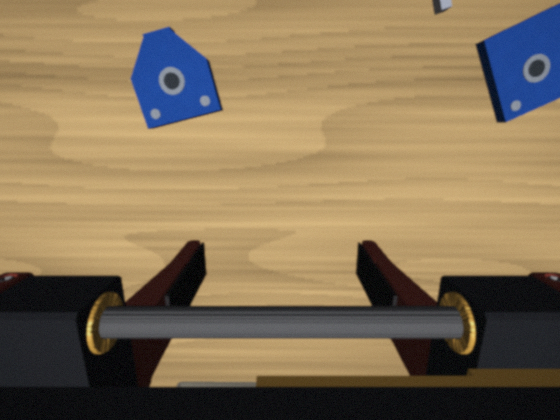

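```bash
python3 - <<'E'
from h import *
import pickle
def kab(A,B):
    A=np.array(A,float);B=np.array(B,float)
    a=A-A.mean(0);b=B-B.mean(0)
    th=np.arctan2((a[:,0]*b[:,1]-a[:,1]*b[:,0]).sum(),(a*b).sum())
    c,s=np.cos(th),np.sin(th);Rm=np.array([[c,-s],[s,c]])
    t=B.mean(0)-Rm@A.mean(0)
    return t,np.degrees(th),(B-(A@Rm.T+t)).round(1).tolist()
G=[[45,-12],[45,12],[10,40],[-40,40],[-40,-40],[10,-40]]
print(kab(G,[[543,71],[538,96],[499,113],[451,101],[469,25],[514,36]]))
print(kab(G,[[542,71],[538,95],[505,111],[455,101],[471,28],[518,38]]))
# nest from w0
cam={'mtx':np.array([[302.671,0,280.6697],[0,302.671,211.5523],[0,0,1]]),'cam_to_world':np.array([[-1.44241158e-01,9.53502234e-01,2.64628e-01,.535893444],[-9.89542512e-01,-1.38899942e-01,-3.88898866e-02,-.226112728],[-3.24779924e-04,-2.67470179e-01,9.63566084e-01,.444206829],[0,0,0,1]])}
p=cv2.imread("pics/w0.png")[:,:,::-1].copy()
b,g,r=masks(p)
for nm,m in (("gray",g),("red",r)):
  for c in cv2.findContours(m,cv2.RETR_EXTERNAL,cv2.CHAIN_APPROX_NONE)[0]:
    x,y,w,h=cv2.boundingRect(c)
    if y>130 or x>270 or x<60 or cv2.contourArea(c)<10: continue
    ap=cv2.approxPolyDP(c,1.5,True)[:,0]
    print(nm,cv2.contourArea(c),ap.tolist(),(ray(cam,ap,.014 if nm=="gray" else .06)*1000).round().tolist())
cv2.imwrite("pics/w0c.png",cv2.resize(p[5:125,60:280,::-1],None,fx=3.6,fy=3.6,interpolation=cv2.INTER_CUBIC))
E
```

```text
(array([497.46622354,  72.52157179]), np.float64(13.239321584618013), [[-1.0, -0.1], [-0.5, 1.5], [1.0, -0.7], [1.6, -1.3], [1.3, 0.6], [-2.4, 0.1]])
(array([499.94834723,  72.93373982]), np.float64(12.312998255431047), [[-4.5, 0.2], [-3.4, 0.7], [3.8, -3.1], [2.7, -2.5], [1.6, 2.7], [-0.2, 2.0]])
gray 67.5 [[156, 82], [153, 88], [159, 92], [162, 86]] [[617.0, -72.0], [610.0, -66.0], [604.0, -72.0], [611.0, -78.0]]
gray 494.5 [[122, 53], [124, 61], [117, 65], [150, 88], [151, 83], [157, 77]] [[657.0, -37.0], [647.0, -37.0], [644.0, -27.0], [611.0, -62.0], [617.0, -65.0], [623.0, -74.0]]
gray 132.5 [[87, 42], [89, 45], [97, 40], [119, 50], [95, 33], [91, 34]] [[676.0, 4.0], [672.0, 2.0], [676.0, -10.0], [661.0, -34.0], [684.0, -10.0], [684.0, -4.0]]
gray 2367.0 [[194, 20], [171, 55], [170, 59], [173, 62], [168, 64], [169, 82], [172, 86], [171, 97], [173, 99], [170, 110], [176, 113], [182, 98], [180, 64], [201, 33], [218, 33], [244, 67], [244, 97], [251, 112], [256, 112], [258, 108], [254, 101], [256, 96], [255, 64], [250, 62], [252, 57], [226, 24], [225, 20]] [[680.0, -137.0], [646.0, -99.0], [641.0, -97.0], [637.0, -100.0], [636.0, -93.0], [614.0, -89.0], [609.0, -91.0], [596.0, -87.0], [593.0, -89.0], [580.0, -81.0], [575.0, -89.0], [593.0, -101.0], [634.0, -108.0], [665.0, -143.0], [662.0, -164.0], [618.0, -190.0], [582.0, -183.0], [562.0, -189.0], [561.0, -196.0], [565.0, -199.0], [575.0, -196.0], [581.0, -199.0], [619.0, -204.0], [623.0, -198.0], [628.0, -202.0], [670.0, -176.0], [675.0, -176.0]]
red 137.0 [[94, 43], [91, 46], [91, 51], [94, 55], [100, 57], [104, 52], [104, 48], [102, 45]] [[659.0, -29.0], [656.0, -24.0], [651.0, -23.0], [647.0, -25.0], [644.0, -31.0], [648.0, -37.0], [652.0, -38.0], [655.0, -37.0]]
```

View pics/w0c.png

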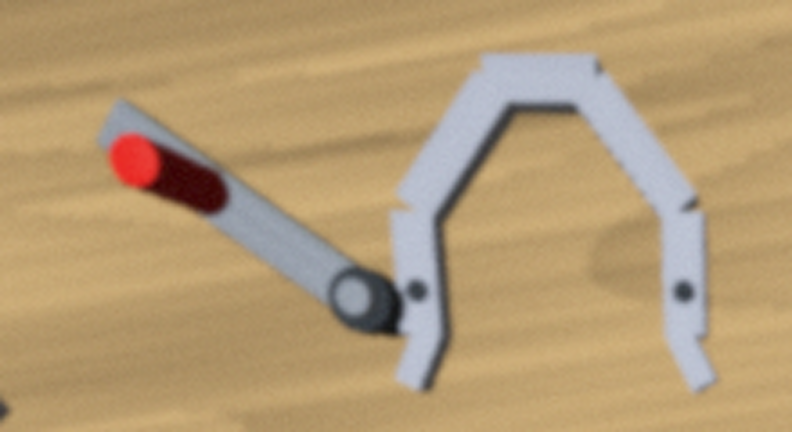

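```bash
cat >> h.py <<'E'
def kab(A,B):
    A=np.array(A,float);B=np.array(B,float)
    a=A-A.mean(0);b=B-B.mean(0)
    th=np.arctan2((a[:,0]*b[:,1]-a[:,1]*b[:,0]).sum(),(a*b).sum())
    c,s=np.cos(th),np.sin(th);Rm=np.array([[c,-s],[s,c]])
    t=B.mean(0)-Rm@A.mean(0)
    return t,np.degrees(th),(B-(A@Rm.T+t)).round(1).tolist()
E
python3 - <<'E'
from h import *
N=[[12,41.5],[12,-41.5],[-30,41.5],[-30,-41.5],[-50,51.5],[-50,-51.5]]
print(kab(N,[[634,-108],[618,-190],[593,-101],[582,-183],[575,-89],[562,-189]]))
print(kab(N+[[47,12.5],[47,-12.5]],[[634,-108],[618,-190],[593,-101],[582,-183],[575,-89],[562,-189],[665,-143],[662,-164]]))
t,th,_=kab(N,[[634,-108],[618,-190],[593,-101],[582,-183],[575,-89],[562,-189]])
T=np.load("top0.npz")["p"];cam=camera_model("top")
c=np.radians(th);Rm=np.array([[np.cos(c),-np.sin(c)],[np.sin(c),np.cos(c)]])
q=np.array(N)@Rm.T+t
print(proj(cam,np.c_[q/1000,np.full(6,.014)]).round(1).tolist())
print("hinge",Rm@[-20,64]+t)
S=cv2.imread("pics/scene0.png").copy();cs=camera_model("scene")
im=cv2.imread("pics/scene0.png")
out=cv2.resize(im[220:310,200:350],None,fx=5,fy=5,interpolation=cv2.INTER_CUBIC)
for u,v in proj(cs,np.c_[q/1000,np.full(6,.014)]): cv2.circle(out,(int((u-200+.5)*5),int((v-220+.5)*5)),3,(0,255,0),-1)
cv2.imwrite("pics/chk.png",out)
# post top estimate
print("post top", ray(cam,[[263.3,170.3]],.075)*1000)
E
```

```text
(array([ 616.39671756, -146.82114358]), np.float64(-8.85149671739908), [[-0.6, -0.3], [-3.9, -0.3], [-0.1, 0.2], [1.6, 0.2], [0.1, -0.8], [2.9, 1.0]])
(array([ 616.56490051, -146.66710649]), np.float64(-8.677778110525594), [[-0.7, -0.5], [-4.2, -0.5], [-0.2, 0.1], [1.4, 0.2], [0.1, -0.8], [2.6, 1.0], [0.1, -1.6], [0.9, 2.1]])
[[293.2, 179.7], [327.8, 184.7], [290.6, 197.0], [325.3, 202.2], [285.2, 204.7], [328.3, 211.1]]
hinge [606.48284276 -80.50587319]
post top [[646.34095767 -39.69295164]]
```

View pics/chk.png

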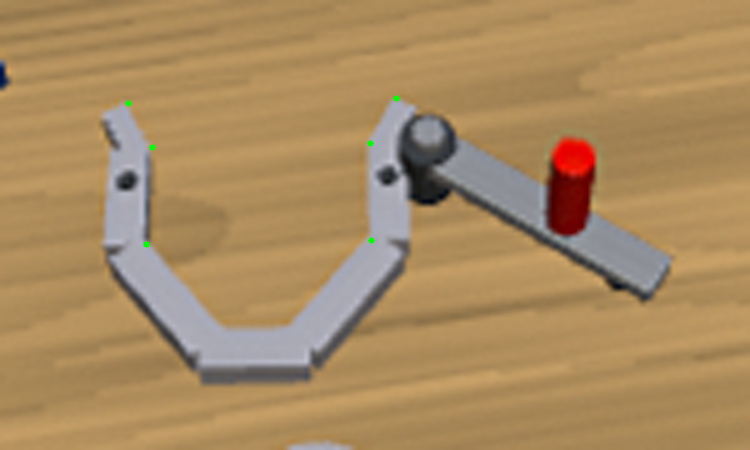

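```bash
python3 - <<'E'
from h import *
print(rel(.494,.0717,.10,13.2))
E
```

```text
[-0.2762, 0.2511, 0.2854, -0.001, -0.1451, -0.0024]
```

The predicted nest corners (green) land on the inner wall edges in the scene view, so the nest pose is good: about (617,-147) mm, yaw -8.6°. The gusset is at about (497,72.5) mm, yaw 13.2°.

Call:
{"method": "send_rows", "body": {
  "motion": [
    [0,-0.14,0.08,0.14,0,-0.05,0],
    [0,-0.276,0.17,0.285,0,-0.1,0],
    [0,-0.276,0.25,0.285,-0.001,-0.145,-0.002],
    [0,-0.276,0.25,0.285,-0.001,-0.145,-0.002],
    [0,-0.276,0.25,0.285,-0.001,-0.145,-0.002]
  ]
}}

```text
clock: 2.45
eef_pos: [0.4944, 0.0708, 0.1005]
orientation: [[0.227, -0.0, 0.974], [-0.974, 0.001, 0.227], [-0.001, -1.0, -0.0]]
ft_force: [0.3, -0.7, 0.4]
grip_width: 0.0875
```

```bash
python3 - <<'E'
from h import *
import pickle
st()
print(rel(.4945,.072,.021,13.2))
for n in ["top","wrist"]:
    cam=camera_model(n);p,d=snapshot(n);cv2.imwrite(f"pics/{n}2.png",p[:,:,::-1])
E
```

```text
t 2.45 pos [494.4  70.8 100.5] head 13.13 F [ 0.3 -0.7  0.4] w 87.5
[-0.0027, 0.1988, 0.0009, 0.0001, -0.0008, -0.0004]
```

View pics/wrist2.png

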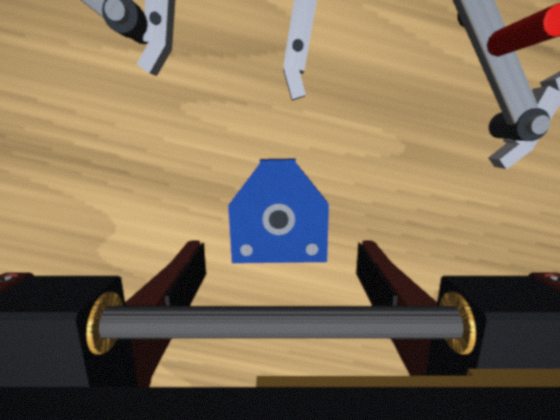

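The gusset is centred and square between the fingers: its midline is at col 279 and the finger midline at 281. Descending around it.

Call:
{"method": "send_rows", "body": {
  "motion": [
    [0,-0.003,0.07,0.001,0,0,0],
    [0,-0.003,0.14,0.001,0,0,0],
    [0,-0.003,0.17,0.001,0,0,0],
    [0,-0.003,0.198,0.001,0,0,0],
    [0,-0.003,0.198,0.001,0,0,0]
  ]
}}

```text
clock: 3.18
eef_pos: [0.4948, 0.0717, 0.0229]
orientation: [[0.226, 0.002, 0.974], [-0.974, 0.001, 0.226], [-0.0, -1.0, 0.002]]
ft_force: [0.2, -0.7, 0.5]
grip_width: 0.088
```

```bash
python3 - <<'E'
from h import *
s=st()
p,d=snapshot("wrist");cv2.imwrite("pics/wrist3.png",p[:,:,::-1])
E
```

```text
t 3.17 pos [494.8  71.7  22.9] head 13.07 F [ 0.2 -0.7  0.5] w 88.0
```

View pics/wrist3.png

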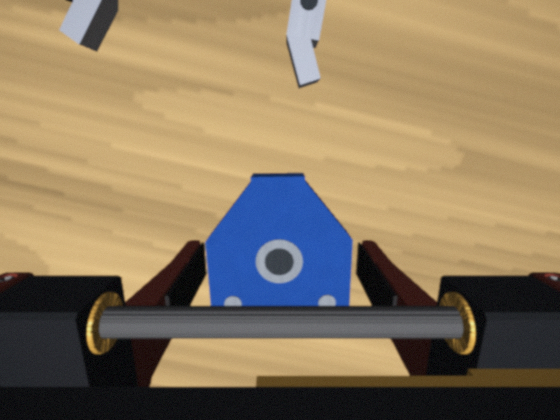

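```bash
python3 - <<'E'
from h import *
s=read_state();n=18
x,y=.4948,.0717
for i in range(1,n+1):
    h=13.1+(-8.6-13.1)*i/n;hm=np.radians(13.1-21.7*(i-.5)/n)
    st_=.2025/n;x+=st_*np.sin(hm);y-=st_*np.cos(hm)
    print(i,round(x,4),round(y,4),round(h,1),rel(x,y,.0205,h,s))
E
```

```text
1 0.4972 0.0607 11.9 [0.0283, 0.0066, -0.0007, -0.0017, 0.0131, -0.0002]
2 0.4994 0.0497 10.7 [0.0565, 0.0066, -0.0016, -0.0017, 0.0265, -0.0002]
3 0.5014 0.0386 9.5 [0.0845, 0.0065, -0.0031, -0.0017, 0.0399, -0.0002]
4 0.5031 0.0275 8.3 [0.1126, 0.0065, -0.0051, -0.0017, 0.0533, -0.0003]
5 0.5046 0.0163 7.1 [0.1406, 0.0065, -0.0078, -0.0017, 0.0667, -0.0003]
6 0.5059 0.0052 5.9 [0.1685, 0.0065, -0.011, -0.0017, 0.0801, -0.0003]
7 0.5069 -0.006 4.7 [0.1964, 0.0065, -0.0148, -0.0017, 0.0935, -0.0003]
8 0.5077 -0.0173 3.5 [0.2242, 0.0065, -0.0193, -0.0017, 0.1069, -0.0003]
9 0.5083 -0.0285 2.2 [0.2519, 0.0064, -0.0242, -0.0017, 0.1203, -0.0004]
10 0.5086 -0.0397 1.0 [0.2794, 0.0064, -0.0298, -0.0017, 0.1337, -0.0004]
11 0.5087 -0.051 -0.2 [0.3069, 0.0064, -0.036, -0.0017, 0.147, -0.0004]
12 0.5086 -0.0622 -1.4 [0.3342, 0.0064, -0.0427, -0.0017, 0.1604, -0.0004]
13 0.5082 -0.0735 -2.6 [0.3613, 0.0063, -0.05, -0.0017, 0.1738, -0.0004]
14 0.5076 -0.0847 -3.8 [0.3883, 0.0063, -0.0579, -0.0017, 0.1872, -0.0004]
15 0.5067 -0.0959 -5.0 [0.4152, 0.0063, -0.0663, -0.0017, 0.2006, -0.0005]
16 0.5056 -0.1071 -6.2 [0.4418, 0.0062, -0.0753, -0.0017, 0.214, -0.0005]
17 0.5043 -0.1183 -7.4 [0.4683, 0.0062, -0.0848, -0.0017, 0.2274, -0.0005]
18 0.5027 -0.1294 -8.6 [0.4945, 0.0062, -0.095, -0.0017, 0.2408, -0.0005]
```

Call:
{"method": "send_rows", "body": {
  "motion": [
    [0.06,0,0.006,0,-0.002,0,0],
    [0.06,0.015,0.006,0,-0.002,0.006,0],
    [0.06,0.028,0.006,-0.001,-0.002,0.013,0],
    [0.06,0.056,0.006,-0.002,-0.002,0.026,0],
    [0.06,0.084,0.006,-0.003,-0.002,0.04,0],
    [0.06,0.112,0.006,-0.005,-0.002,0.053,0],
    [0.06,0.14,0.006,-0.008,-0.002,0.067,0],
    [0.06,0.168,0.006,-0.011,-0.002,0.08,0]
  ]
}}

```text
clock: 4.22
eef_pos: [0.5059, 0.0045, 0.0207]
orientation: [[0.101, -0.001, 0.995], [-0.995, 0.0, 0.101], [-0.0, -1.0, -0.001]]
ft_force: [-0.2, 3.9, 2.3]
grip_width: 0.0825
```

```bash
python3 - <<'E'
from h import *
s=st()
for P in [(.5069,-.006,4.7),(.5083,-.0285,2.2),(.5087,-.051,-.2),(.5082,-.0735,-2.6),(.5067,-.0959,-5),(.5043,-.1183,-7.4),(.5027,-.1294,-8.6)]:
    print(rel(P[0],P[1],.0205,P[2],s))
p,d=snapshot("wrist");cv2.imwrite("pics/wrist4.png",p[:,:,::-1])
E
```

```text
t 4.22 pos [505.9   4.5  20.7] head 5.78 F [-0.2  3.9  2.3] w 82.5
[0.0265, 0.0005, -0.0002, 0.0003, 0.012, -0.0003]
[0.0828, 0.0005, -0.0024, 0.0004, 0.0398, -0.0003]
[0.1389, 0.0004, -0.0071, 0.0004, 0.0664, -0.0003]
[0.1947, 0.0004, -0.014, 0.0004, 0.0931, -0.0003]
[0.25, 0.0004, -0.0234, 0.0004, 0.1198, -0.0003]
[0.3051, 0.0004, -0.035, 0.0004, 0.1464, -0.0003]
[0.3323, 0.0004, -0.0417, 0.0004, 0.1598, -0.0003]
```

View pics/wrist4.png

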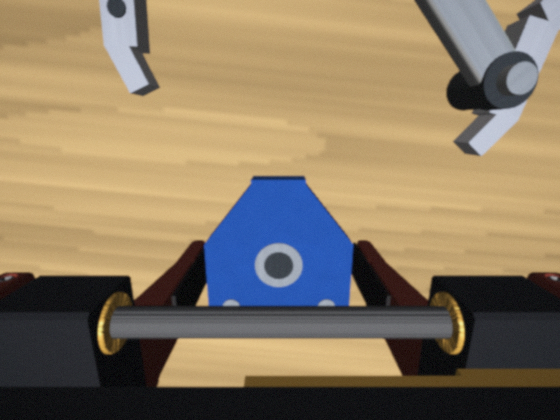

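The plate stays square in the cage (hole at 278,265), touching the left finger at a 4 N push. Continuing.

Call:
{"method": "send_rows", "body": {
  "motion": [
    [0.06,0.027,0,0,0,0.012,0],
    [0.06,0.083,0,-0.002,0,0.04,0],
    [0.06,0.139,0,-0.007,0,0.066,0],
    [0.06,0.195,0,-0.014,0,0.093,0],
    [0.06,0.25,0,-0.023,0,0.12,0],
    [0.06,0.305,0,-0.035,0,0.146,0],
    [0.06,0.332,0,-0.042,0,0.16,0],
    [0.06,0.332,0,-0.042,0,0.16,0]
  ]
}}

```text
clock: 5.28
eef_pos: [0.5025, -0.1311, 0.0206]
orientation: [[-0.152, -0.0, 0.988], [-0.988, -0.0, -0.152], [0.0, -1.0, -0.0]]
ft_force: [0.3, 0.8, 0.1]
grip_width: 0.0825
```

```bash
python3 - <<'E'
from h import *
s=st()
p,d=snapshot("wrist");cv2.imwrite("pics/wrist5.png",p[:,:,::-1])
E
```

```text
t 5.28 pos [ 502.5 -131.1   20.6] head -8.73 F [0.3 0.8 0.1] w 82.5
```

View pics/wrist5.png

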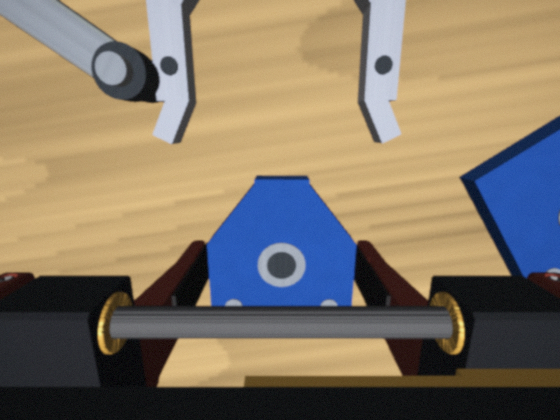

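Before releasing, the mouth is centred at col 276.5 and the plate at 282, so the nest sits about 2 mm to the left. The headings agree. I'll open, rise, move behind the plate, narrow the fingers and shift 2 mm left.

Call:
{"method": "send_rows", "body": {
  "motion": [
    [0,0.001,0,0,0,0,0],
    [0,0.001,-0.03,0,0,0,0],
    [0,0,-0.1,0,0,0,0],
    [0.5,-0.005,-0.1,-0.12,0,0,0],
    [0.54,-0.005,-0.1,-0.17,0,0,0],
    [0.54,-0.005,-0.1,-0.17,0,0,0],
    [0.54,-0.005,-0.06,-0.17,0,0,0],
    [0.54,-0.005,-0.06,-0.17,0,0,0]
  ]
}}

```text
clock: 6.32
eef_pos: [0.436, -0.1183, 0.0434]
orientation: [[-0.151, -0.002, 0.989], [-0.989, 0.0, -0.151], [0.0, -1.0, -0.002]]
ft_force: [-0.9, -0.1, 0.2]
grip_width: 0.0422
```

```bash
python3 - <<'E'
from h import *
s=st()
p,d=snapshot("wrist");cv2.imwrite("pics/wrist6.png",p[:,:,::-1])
E
```

```text
t 6.33 pos [ 436.  -118.3   43.4] head -8.66 F [-0.9 -0.1  0.2] w 42.2
```

View pics/wrist6.png

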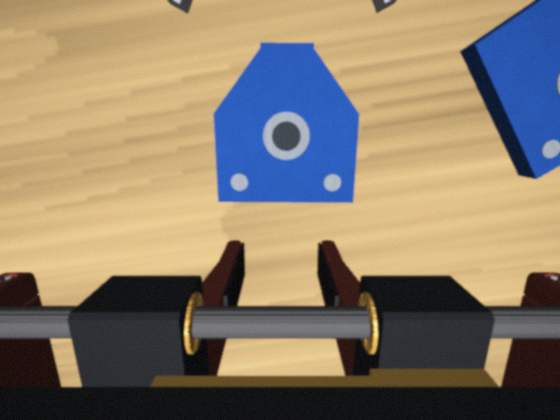

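The plate is about 3 mm right of the nest axis (hole at col 286, mouth centre at 282). I'll drop and push forward with a slight leftward drift.

Call:
{"method": "send_rows", "body": {
  "motion": [
    [0.54,0,0.03,0,0,0,0],
    [0.54,0,0.057,0,0,0,0],
    [0.54,0,0.057,0.03,0,0,0],
    [0.54,0,0.057,0.06,0,0,0],
    [0.54,-0.002,0.057,0.09,0,0,0],
    [0.54,-0.005,0.057,0.12,0,0,0],
    [0.54,-0.008,0.057,0.15,0,0,0],
    [0.54,-0.008,0.057,0.15,0,0,0]
  ]
}}

```text
clock: 7.38
eef_pos: [0.4975, -0.1244, 0.0211]
orientation: [[-0.15, 0.001, 0.989], [-0.989, -0.0, -0.15], [0.0, -1.0, 0.001]]
ft_force: [-0.1, 0.0, -0.6]
grip_width: 0.0406
```

```bash
python3 - <<'E'
from h import *
s=st()
p,d=snapshot("wrist");cv2.imwrite("pics/wrist7.png",p[:,:,::-1])
E
```

```text
t 7.38 pos [ 497.5 -124.4   21.1] head -8.65 F [-0.1  0.  -0.6] w 40.6
```

View pics/wrist7.png

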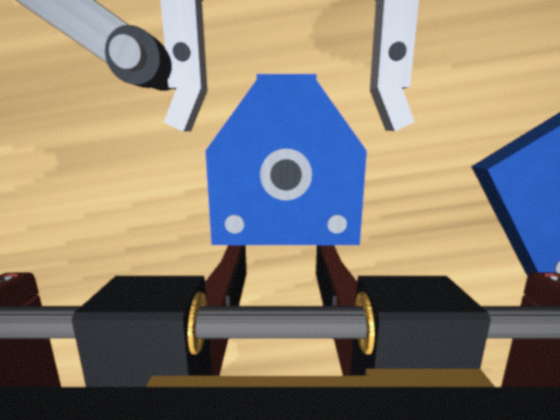

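The plate is now 1 mm left of the nest axis (286.5 against 289) and square. Pushing in.

Call:
{"method": "send_rows", "body": {
  "motion": [
    [0.54,0,0,0.025,0,0,0],
    [0.54,0.002,0,0.05,0,0,0],
    [0.54,0.003,0,0.075,0,0,0],
    [0.54,0.003,0,0.1,0,0,0],
    [0.54,0.003,0,0.125,0,0,0],
    [0.54,0.003,0,0.145,0,0,0],
    [0.54,0.003,0,0.16,0,0,0],
    [0.54,0.003,0,0.16,0,0,0]
  ]
}}

```text
clock: 8.43
eef_pos: [0.5609, -0.1353, 0.0212]
orientation: [[-0.15, 0.002, 0.989], [-0.989, -0.001, -0.15], [0.0, -1.0, 0.002]]
ft_force: [0.9, 0.0, -0.5]
grip_width: 0.0404
```

```bash
python3 - <<'E'
from h import *
s=st()
p,d=snapshot("wrist");cv2.imwrite("pics/wrist8.png",p[:,:,::-1])
E
```

```text
t 8.43 pos [ 560.9 -135.3   21.2] head -8.65 F [ 0.9  0.  -0.5] w 40.4
```

View pics/wrist8.png

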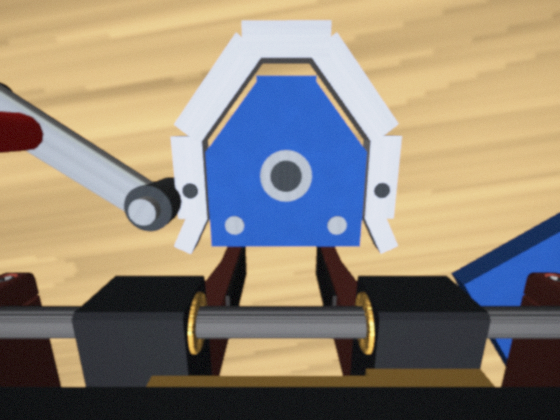

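The plate is well into the nest, with about 7 mm left (nose at row 75, stop at row 61). I'll press in gently while watching the force.

Call:
{"method": "send_rows", "body": {
  "motion": [
    [0.54,0,0,0.006,0,0,0],
    [0.54,0,0,0.012,0,0,0],
    [0.54,0,0,0.016,0,0,0],
    [0.54,0,0,0.018,0,0,0]
  ]
}}

```text
clock: 8.98
eef_pos: [0.5662, -0.1361, 0.0211]
orientation: [[-0.15, -0.002, 0.989], [-0.989, 0.0, -0.15], [0.0, -1.0, -0.002]]
ft_force: [-8.0, 0.8, 6.6]
grip_width: 0.0403
```

```bash
python3 - <<'E'
from h import *
s=st()
p,d=snapshot("wrist");cv2.imwrite("pics/wrist9.png",p[:,:,::-1])
E
```

```text
t 8.97 pos [ 566.2 -136.1   21.1] head -8.64 F [-8.   0.8  6.6] w 40.3
```

View pics/wrist9.png

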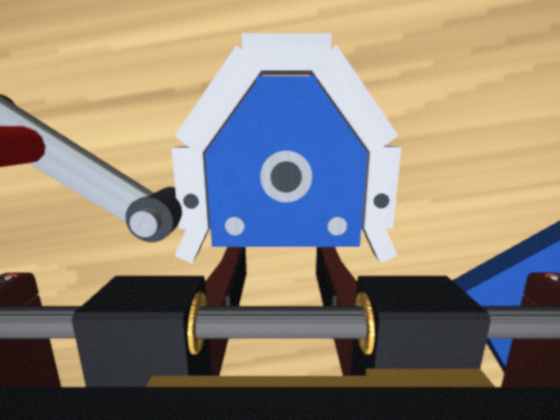

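Call:
{"method": "send_rows", "body": {
  "motion": [
    [0.54,0,0,0.006,0,0,0],
    [0.54,0,0,0.01,0,0,0],
    [0.54,0,0,0.01,0,0,0]
  ]
}}

```text
clock: 9.4
eef_pos: [0.5666, -0.136, 0.0207]
orientation: [[-0.15, -0.009, 0.989], [-0.989, 0.002, -0.15], [-0.0, -1.0, -0.009]]
ft_force: [-13.0, 2.1, 8.2]
grip_width: 0.0408
```

```bash
python3 - <<'E'
from h import *
s=st()
p,d=snapshot("wrist");cv2.imwrite("pics/wrist10.png",cv2.resize(p[20:270,150:430,::-1],None,fx=2.2,fy=2.2,interpolation=cv2.INTER_CUBIC))
E
```

```text
t 9.4 pos [ 566.6 -136.    20.7] head -8.65 F [-13.    2.1   8.2] w 40.8
```

View pics/wrist10.png

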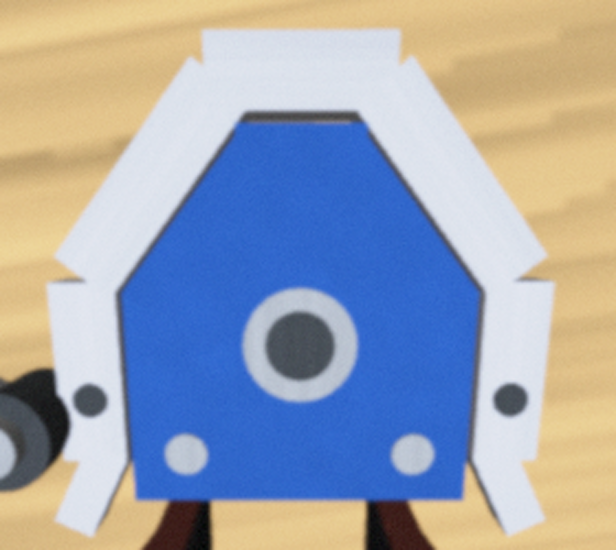

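The plate is home: I commanded 4 mm more and it moved 0.4 mm, with 13 N of resistance and both tapered walls touching. Next I back off, rise and turn for the strap.

Call:
{"method": "send_rows", "body": {
  "motion": [
    [0.54,0,0,-0.01,0,0,0],
    [0.54,0,0,-0.04,0,0,0],
    [0.54,0,-0.12,-0.05,0,0,0],
    [0.8,0,-0.24,-0.05,0,-0.11,0],
    [0.91,0,-0.34,-0.05,0,-0.22,0],
    [0.91,0,-0.34,-0.05,0,-0.33,0],
    [0.91,0,-0.34,-0.05,0,-0.44,0],
    [0.91,0,-0.34,-0.05,0,-0.55,0]
  ]
}}

```text
clock: 10.45
eef_pos: [0.548, -0.1332, 0.1571]
orientation: [[0.658, -0.008, 0.753], [-0.753, 0.001, 0.658], [-0.006, -1.0, -0.005]]
ft_force: [-0.6, 0.1, -0.7]
grip_width: 0.0077
```

```bash
python3 - <<'E'
from h import *
s=st()
print(rel(.62,-.01,.15,126,s))
cam=camera_model("top");p,d=snapshot("top")
cv2.imwrite("pics/top11.png",cv2.resize(p[130:250,200:420,::-1],None,fx=3.5,fy=3.5,interpolation=cv2.INTER_CUBIC))
b,g,r=masks(p)
for c in cv2.findContours(r,cv2.RETR_EXTERNAL,cv2.CHAIN_APPROX_NONE)[0]:
    m=cv2.moments(c)
    if m["m00"]>5: print(m["m00"],m["m10"]/m["m00"],m["m01"]/m["m00"])
E
```

```text
t 10.45 pos [ 548.  -133.2  157.1] head 41.18 F [-0.6  0.1 -0.7] w 7.7
[-0.1133, 0.0168, 0.3383, -0.0004, -0.9424, -0.0055]
350.5 81.64431764146457 220.31716595339986
23.5 131.45390070921985 175.96453900709218
21.5 262.3798449612403 169.3798449612403
```

View pics/top11.png

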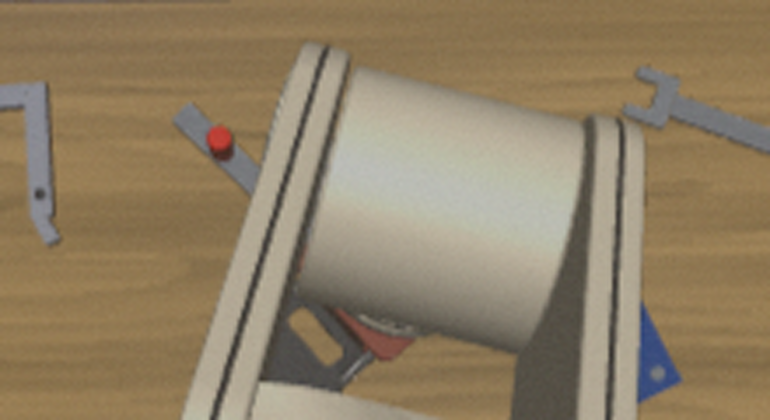

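Call:
{"method": "send_rows", "body": {
  "motion": [
    [0.91,-0.014,0.01,0.042,0,-0.118,0],
    [0.91,-0.028,0.01,0.085,0,-0.236,0],
    [0.91,-0.042,0.01,0.127,0,-0.354,0],
    [0.91,-0.056,0.01,0.17,0,-0.47,0],
    [0.91,-0.07,0.01,0.21,0,-0.59,0],
    [0.91,-0.085,0.01,0.255,0,-0.71,0],
    [0.91,-0.1,0.01,0.3,0,-0.83,0],
    [0.91,-0.113,0.01,0.338,0,-0.942,0]
  ]
}}

```text
clock: 11.5
eef_pos: [0.6194, -0.009, 0.1525]
orientation: [[0.803, -0.007, -0.595], [0.595, 0.001, 0.803], [-0.005, -1.0, 0.006]]
ft_force: [-0.4, -0.2, 0.6]
grip_width: 0.0081
```

```bash
python3 - <<'E'
from h import *
s=st()
print(rel(.626,-.016,.15,135,s),rel(.626,-.016,.055,135,s),s["q"].round(2))
E
```

```text
t 11.5 pos [619.4  -9.  152.5] head 126.54 F [-0.4 -0.2  0.6] w 8.1
[0.003, 0.0062, -0.0239, -0.0037, -0.094, -0.0029] [0.0041, 0.2437, -0.0252, -0.0037, -0.094, -0.0029] [-0.03  0.52  1.7   0.    0.93 -0.67]
```

Call:
{"method": "send_rows", "body": {
  "motion": [
    [0.91,0.003,0.05,-0.025,-0.004,-0.09,-0.003],
    [0.91,0.004,0.12,-0.025,-0.004,-0.094,-0.003],
    [0.91,0.004,0.19,-0.025,-0.004,-0.094,-0.003],
    [0.91,0.004,0.243,-0.025,-0.004,-0.094,-0.003],
    [0.91,0.004,0.243,-0.025,-0.004,-0.094,-0.003]
  ]
}}

```text
clock: 12.12
eef_pos: [0.6247, -0.0159, 0.0537]
orientation: [[0.708, -0.003, -0.706], [0.706, -0.0, 0.708], [-0.002, -1.0, 0.002]]
ft_force: [0.5, 0.7, -0.9]
grip_width: 0.0077
```

```bash
python3 - <<'E'
from h import *
s=st()
p,d=snapshot("scene");cv2.imwrite("pics/scene12.png",p[:,:,::-1])
E
```

```text
t 12.12 pos [624.7 -15.9  53.7] head 134.94 F [ 0.5  0.7 -0.9] w 7.7
```

View pics/scene12.png

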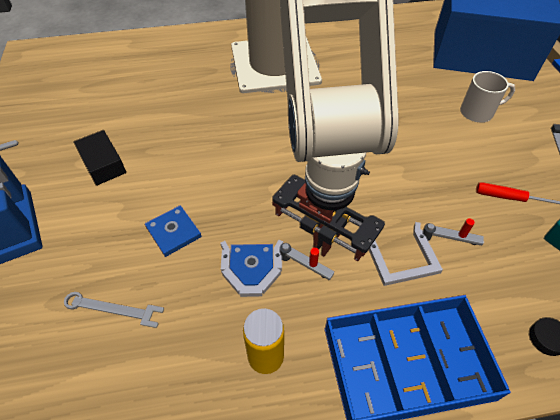

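```bash
cat >> h.py <<'E'
H=np.array([.6056,-.0802])
def arc(angs,off=.0169,z=.055,r=.060):
    s=st()
    for a in angs:
        t=np.radians(a);p=H+r*np.array([np.cos(t),np.sin(t)])+off*np.array([-np.sin(t),np.cos(t)])
        print(a,rel(p[0],p[1],z,a+90,s))
E
python3 -c "
from h import *
arc([45,42,36,30,24,18,12,6])"
```

```text
t 12.18 pos [625.6 -15.9  54.9] head 134.95 F [-0.1 -0.1  0.2] w 8.0
45 [0.0011, -0.0003, -0.036, -0.0002, -0.0005, -0.0003]
42 [0.0031, -0.0003, -0.0439, -0.0002, 0.0328, -0.0003]
36 [0.0059, -0.0003, -0.06, -0.0002, 0.0995, -0.0003]
30 [0.0069, -0.0003, -0.0762, -0.0001, 0.1662, -0.0004]
24 [0.0063, -0.0003, -0.0925, -0.0001, 0.2328, -0.0004]
18 [0.004, -0.0003, -0.1087, -0.0001, 0.2995, -0.0004]
12 [-0.0, -0.0003, -0.1245, -0.0001, 0.3662, -0.0004]
6 [-0.0057, -0.0003, -0.1398, -0.0001, 0.4328, -0.0004]
```

Call:
{"method": "send_rows", "body": {
  "motion": [
    [0.91,0.001,0,-0.02,0,0,0],
    [0.91,0.001,0,-0.036,0,0,0],
    [0.91,0.003,0,-0.044,0,0.033,0],
    [0.91,0.006,0,-0.06,0,0.1,0],
    [0.91,0.007,0,-0.076,0,0.166,0],
    [0.91,0.006,0,-0.0925,0,0.233,0],
    [0.91,0.004,0,-0.109,0,0.3,0],
    [0.91,0,0,-0.1245,0,0.366,0]
  ]
}}

```text
clock: 13.18
eef_pos: [0.662, -0.0515, 0.0559]
orientation: [[0.979, 0.001, -0.204], [0.204, 0.0, 0.979], [0.001, -1.0, -0.0]]
ft_force: [0.1, 1.6, 0.2]
grip_width: 0.008
```

```bash
python3 - <<'E'
from h import *
arc([6,0,-6,-12,-18,-24,-30,-36])
p,d=snapshot("scene");cv2.imwrite("pics/scene13.png",cv2.resize(p[150:330,180:450,::-1],None,fx=2.6,fy=2.6))
E
```

```text
t 13.18 pos [662.  -51.5  55.9] head 101.8 F [0.1 1.6 0.2] w 8.0
6 [0.0008, 0.0024, -0.0146, 0.0001, 0.0644, 0.0009]
0 [0.0028, 0.0024, -0.0308, 0.0001, 0.1311, 0.0009]
-6 [0.003, 0.0024, -0.0471, 0.0, 0.1977, 0.0009]
-12 [0.0016, 0.0024, -0.0633, -0.0, 0.2644, 0.0009]
-18 [-0.0015, 0.0024, -0.0793, -0.0001, 0.3311, 0.0009]
-24 [-0.0063, 0.0024, -0.0949, -0.0001, 0.3977, 0.0009]
-30 [-0.0127, 0.0024, -0.1099, -0.0002, 0.4644, 0.0009]
-36 [-0.0206, 0.0024, -0.1242, -0.0002, 0.5311, 0.0009]
```

View pics/scene13.png

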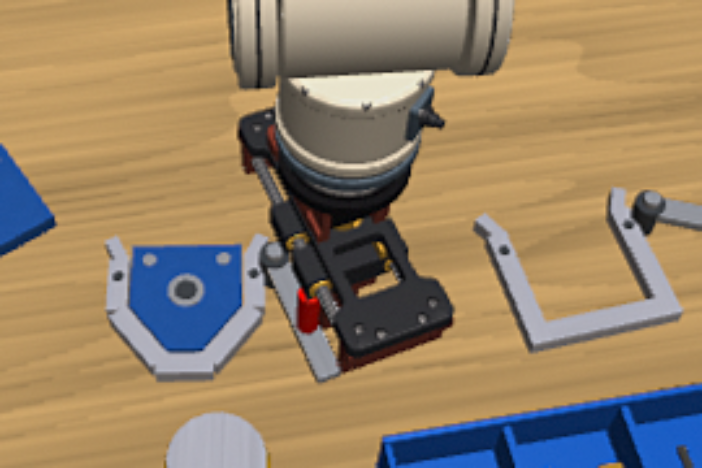

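The strap is following (bar now roughly along +x). Continuing.

Call:
{"method": "send_rows", "body": {
  "motion": [
    [0.91,0.001,0.002,-0.0146,0,0.064,0],
    [0.91,0.003,0.002,-0.031,0,0.131,0],
    [0.91,0.003,0.002,-0.047,0,0.198,0],
    [0.91,0.0015,0.002,-0.063,0,0.264,0],
    [0.91,-0.0015,0.002,-0.079,0,0.331,0],
    [0.91,-0.006,0.002,-0.095,0,0.398,0],
    [0.91,-0.013,0.002,-0.11,0,0.464,0],
    [0.91,-0.021,0.002,-0.124,0,0.531,0]
  ]
}}

```text
clock: 14.22
eef_pos: [0.6647, -0.1027, 0.0559]
orientation: [[0.805, 0.003, 0.593], [-0.593, -0.0, 0.805], [0.003, -1.0, 0.002]]
ft_force: [0.2, 1.6, 0.8]
grip_width: 0.0082
```

```bash
python3 - <<'E'
from h import *
arc([-42,-48,-54,-60,-66,-72,-78,-84,-90,-95])
E
```

```text
t 14.22 pos [ 664.7 -102.7   55.9] head 53.64 F [0.2 1.6 0.8] w 8.2
-42 [0.0011, 0.0023, -0.0151, -0.0012, 0.0626, 0.0017]
-48 [0.0031, 0.0023, -0.0312, -0.0013, 0.1293, 0.0016]
-54 [0.0034, 0.0023, -0.0476, -0.0014, 0.196, 0.0016]
-60 [0.002, 0.0022, -0.0638, -0.0015, 0.2626, 0.0015]
-66 [-0.0011, 0.0022, -0.0798, -0.0016, 0.3293, 0.0014]
-72 [-0.0058, 0.0022, -0.0954, -0.0017, 0.396, 0.0013]
-78 [-0.0121, 0.0021, -0.1105, -0.0017, 0.4626, 0.0013]
-84 [-0.02, 0.0021, -0.1247, -0.0018, 0.5293, 0.0012]
-90 [-0.0294, 0.002, -0.1381, -0.0019, 0.596, 0.0011]
-95 [-0.0382, 0.002, -0.1485, -0.0019, 0.6515, 0.001]
```

Call:
{"method": "send_rows", "body": {
  "motion": [
    [0.91,0.001,0.002,-0.015,-0.001,0.063,0.0015],
    [0.91,0.003,0.002,-0.031,-0.001,0.129,0.0015],
    [0.91,0.003,0.002,-0.048,-0.001,0.196,0.0015],
    [0.91,0.002,0.002,-0.064,-0.001,0.263,0.0015],
    [0.91,-0.001,0.002,-0.08,-0.001,0.329,0.0015],
    [0.91,-0.006,0.002,-0.095,-0.001,0.396,0.0015],
    [0.91,-0.012,0.002,-0.11,-0.001,0.463,0.0015],
    [0.91,-0.02,0.002,-0.125,-0.001,0.53,0.001]
  ]
}}

```text
clock: 15.22
eef_pos: [0.6295, -0.1383, 0.0559]
orientation: [[0.101, 0.003, 0.995], [-0.995, 0.0, 0.101], [-0.0, -1.0, 0.003]]
ft_force: [0.4, 3.3, 1.8]
grip_width: 0.0079
```

```bash
python3 - <<'E'
from h import *
arc([-88,-92,-95,-97,-99,-101,-103])
p,d=snapshot("scene");cv2.imwrite("pics/scene14.png",cv2.resize(p[150:330,180:450,::-1],None,fx=2.6,fy=2.6))
E
```

```text
t 15.22 pos [ 629.5 -138.3   55.9] head 5.8 F [0.4 3.3 1.8] w 7.9
-88 [0.0019, 0.0021, -0.0125, -0.0021, 0.0422, -0.0002]
-92 [0.0037, 0.0021, -0.0232, -0.0021, 0.0866, -0.0002]
-95 [0.0046, 0.0021, -0.0313, -0.0021, 0.12, -0.0003]
-97 [0.005, 0.0021, -0.0367, -0.0021, 0.1422, -0.0003]
-99 [0.0052, 0.002, -0.0422, -0.0021, 0.1644, -0.0004]
-101 [0.0052, 0.002, -0.0476, -0.0021, 0.1866, -0.0004]
-103 [0.005, 0.002, -0.053, -0.0021, 0.2089, -0.0004]
```

View pics/scene14.png

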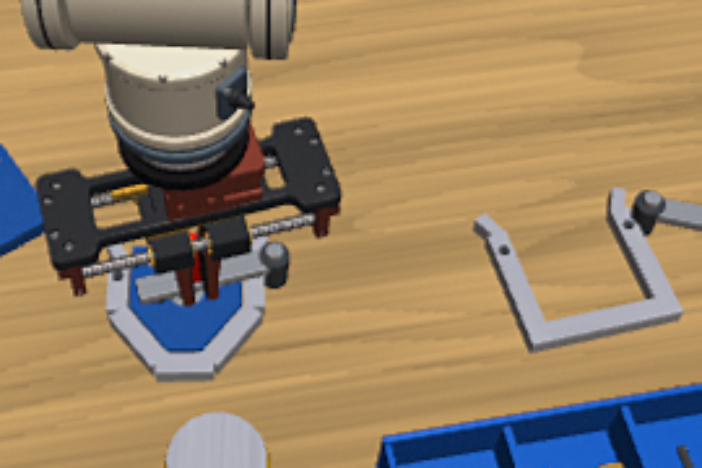

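The bar is nearly across, and the post sits in the finger gap. I'll take it slowly to the stop.

Call:
{"method": "send_rows", "body": {
  "motion": [
    [0.91,0.002,0.002,-0.0125,-0.002,0.042,0],
    [0.91,0.0035,0.002,-0.023,-0.002,0.087,0],
    [0.91,0.0045,0.002,-0.031,-0.002,0.12,0],
    [0.91,0.005,0.002,-0.037,-0.002,0.142,0],
    [0.91,0.005,0.002,-0.042,-0.002,0.16,0],
    [0.91,0.005,0.002,-0.042,-0.002,0.16,0]
  ]
}}

```text
clock: 16.02
eef_pos: [0.6142, -0.1423, 0.0558]
orientation: [[-0.153, 0.004, 0.988], [-0.988, 0.0, -0.153], [-0.001, -1.0, 0.004]]
ft_force: [5.6, 2.3, 0.0]
grip_width: 0.0076
```

```bash
python3 - <<'E'
from h import *
arc([-99,-101,-103,-105])
p,d=snapshot("scene");cv2.imwrite("pics/scene15.png",cv2.resize(p[200:310,200:350,::-1],None,fx=5,fy=5,interpolation=cv2.INTER_CUBIC))
E
```

```text
t 16.02 pos [ 614.2 -142.3   55.8] head -8.83 F [5.6 2.3 0. ] w 7.6
-99 [0.0001, 0.0019, -0.0033, -0.0024, 0.0019, -0.0004]
-101 [0.0014, 0.0019, -0.0086, -0.0024, 0.0241, -0.0005]
-103 [0.0026, 0.0019, -0.0139, -0.0024, 0.0464, -0.0005]
-105 [0.0036, 0.0019, -0.0193, -0.0024, 0.0686, -0.0005]
```

View pics/scene15.png

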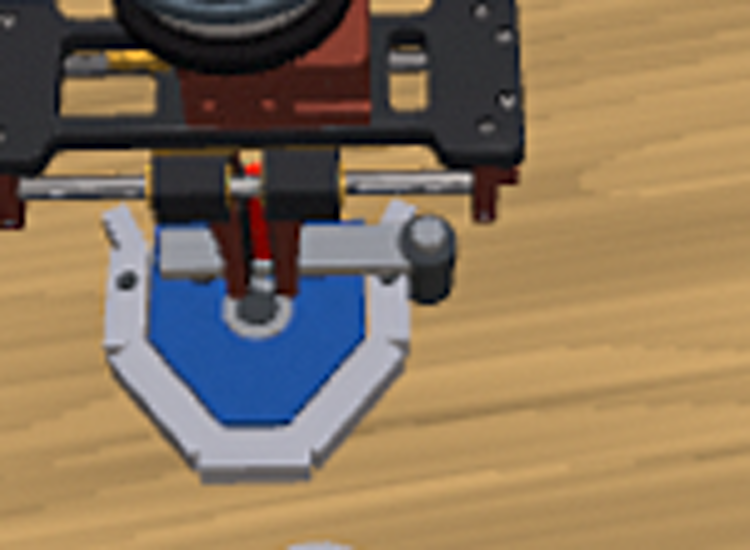

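Call:
{"method": "send_rows", "body": {
  "motion": [
    [0.91,0,0.001,-0.004,0,0,0],
    [0.91,0,0.001,-0.008,0,0,0],
    [0.91,0,0.001,-0.011,0,0,0],
    [0.91,0,0.001,-0.011,0,0,0]
  ]
}}

```text
clock: 16.58
eef_pos: [0.614, -0.1422, 0.0562]
orientation: [[-0.152, 0.012, 0.988], [-0.988, -0.002, -0.152], [-0.0, -1.0, 0.012]]
ft_force: [12.2, 1.0, -7.6]
grip_width: 0.0082
```

```bash
python3 - <<'E'
from h import *
st()
E
```

```text
t 16.57 pos [ 614.  -142.2   56.2] head -8.77 F [12.2  1.  -7.6] w 8.2
```

At the stop: 4 mm commanded, 0.2 mm moved, 12 N. Retreating.

Call:
{"method": "send_rows", "body": {
  "motion": [
    [0.91,0,0,0.02,0,0,0],
    [0.91,0,0,0.05,0,0,0],
    [0.91,0,-0.12,0.05,0,0,0],
    [0.91,0,-0.25,0.05,0,0,0],
    [0.91,0,-0.35,-0.05,0,0,0],
    [0.91,0,-0.35,-0.2,0,0,0],
    [0.91,0,-0.35,-0.35,0,0,0],
    [0.91,0,-0.35,-0.42,0,0,0]
  ]
}}

```text
clock: 17.58
eef_pos: [0.443, -0.1159, 0.194]
orientation: [[-0.152, 0.01, 0.988], [-0.988, -0.001, -0.152], [-0.0, -1.0, 0.01]]
ft_force: [0.6, -0.1, 0.4]
grip_width: 0.0081
```

```bash
python3 - <<'E'
from h import *
st()
cam=camera_model("wrist");p,d=snapshot("wrist");cv2.imwrite("pics/wrist16.png",p[:,:,::-1])
t=np.array([.6158,-.1465]);c=np.radians(-8.65);Rm=np.array([[np.cos(c),-np.sin(c)],[np.sin(c),np.cos(c)]])
print(proj(cam,np.r_[np.r_[Rm@[-.02,.064]+t,.03],np.r_[Rm@[-.02,-.036]+t,.03],np.r_[Rm@[-.02,.004]+t,.075]].reshape(3,3)).round(1).tolist())
p,d=snapshot("scene");cv2.imwrite("pics/scene16.png",p[:,:,::-1])
E
```

```text
t 17.57 pos [ 443.  -115.9  194. ] head -8.76 F [ 0.6 -0.1  0.4] w 8.1
[[215.0, 36.2], [324.1, 36.0], [280.4, 18.5]]
```

View pics/wrist16.png

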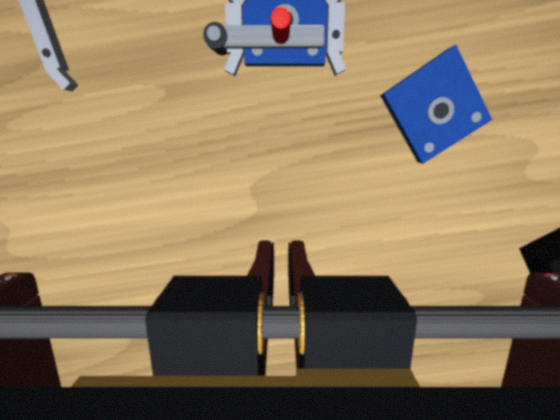

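View pics/scene16.png

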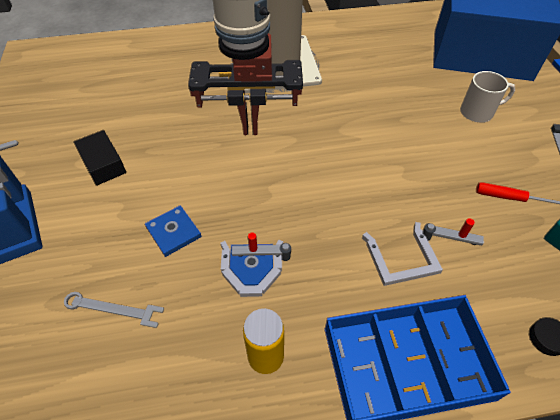

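The strap is shut: the post is at (281,17) against a predicted (280,18), and the bar lies between the predicted ends. The square plate and the other strap are untouched. One last numeric check of the plate's back edge before handing in.

```bash
python3 - <<'E'
from h import *
cam=camera_model("wrist");p,d=snapshot("wrist");b,g,r=masks(p)
t=np.array([.6158,-.1465]);c=np.radians(-8.65);Rm=np.array([[np.cos(c),-np.sin(c)],[np.sin(c),np.cos(c)]])
for u in (255,270,295,310):
    v=np.where(b[:90,u])[0].max()+.5
    print("back edge nest mm",((ray(cam,[[u,v]],.014)-t)@Rm*1000).round(1))
for cc in cv2.findContours(g,cv2.RETR_EXTERNAL,cv2.CHAIN_APPROX_NONE)[0]:
    q=cv2.boundingRect(cc)
    if q[1]<90 and 200<q[0]<350 and q[2]*q[3]>30:
        pts=cc[:,0]; m=pts[pts[:,1].argmax()]
        print(q,"lowest, nest mm",((ray(cam,[m],.014)-t)@Rm*1000).round(1))
st()
E
```

```text
back edge nest mm [[-40.4  29.1]]
back edge nest mm [[-40.5  14.3]]
back edge nest mm [[-40.5 -10.3]]
back edge nest mm [[-40.6 -25.1]]
(308, 49, 9, 6) lowest, nest mm [[-31.2 -25.9]]
(253, 49, 8, 6) lowest, nest mm [[-31.   28.9]]
(224, 48, 19, 27) lowest, nest mm [[-49.   53.1]]
(207, 26, 13, 15) lowest, nest mm [[-18.6  70.2]]
(282, 6, 42, 40) lowest, nest mm [[-23.2   1.5]]
(325, 0, 21, 74) lowest, nest mm [[-48.4 -51.1]]
(224, 0, 55, 46) lowest, nest mm [[-23.   57.8]]
t 17.73 pos [ 445.8 -116.5  194.4] head -8.78 F [1.3 0.1 0.6] w 7.8
```

```bash
python3 -c "
from h import *
print(finish_job()); st()"
```

```text
the job is handed in; nothing more can be done
None
the job is handed in; nothing more can be done
```

The blue gusset plate is home in the pointed nest and that nest's strap is shut over it. I handed the job in at about 17.7 s of the 64 s allowed.

**How I did it:** With the open fingers around the plate but not gripping it, I pushed it sideways along the bench to the nest mouth. I then pushed it nose first into the nest from behind with both fingertips. Last, I swung the strap round by its red post and backed the arm off clear.

**Last checks:**
- **Plate:** pushing 4 mm further moved it only 0.4 mm, against about 13 N. Its back edge is square and measures −40.5 mm in the nest frame, where −40 is home. Measured against the nest's wall tips it could be about 1 mm further out, which is within camera error.
- **Strap:** pressing a further 4 mm moved it 0.2 mm at 12 N, so it is at its stop. The post appears within 1–2 pixels of where it should be when shut.
- **Everything else:** the square plate and the other strap look unmoved in the final picture.

No check failed. The highest force I read was about 15 N.

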